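# Seat the punch board in its rail notches and lock it

### The arm

A 6-joint arm with a two-finger parallel gripper is mounted at the origin on the work surface. World frame = base frame: x ahead of the robot, y to its left, z up, the work surface at z = 0. Lengths are in m, angles in rad, forces in N, time in s.
With the tool pointing down it reaches from about 0.225 to 0.875 m from the base axis. Payload 3.4 kg.
Tool frame: the origin (TCP) lies midway between the tips of the shut fingers; the grasp point (between the pads) lies 19 mm behind it (manip.grasp_offset is the distance from the TCP to the grasp point, in m); x points along the fingers, y is the direction in which the jaws open and shut, and the axes are right-handed (so a half turn about x gives the same grasp; the last joint's range is limited). The gripper opens to 85 mm and grips with 20 to 120 N. Pads are 22 mm wide; open, the fingers measure 114 mm over their backs; the gripper's body (76 mm by 85 mm) begins 54 mm behind the grasp point. The pads swing forward as they close: fully open they stand 13 mm farther back than shut.
Start: joints at [1.229, 0.276, 1.505, -0, 1.361, -0.121], TCP at [0.126, 0.561, 0.231] pointing down, gripper open.
Joint ranges: [-2.89, 2.89], [-0.75, 2.08], [0.22, 2.7], [-1.18, 4.32], [0.11, 2.71], [-2.7, 2.7]. Speed limits (rad/s): [2.57, 2.57, 3.14, 3.14, 3.14, 3.14].

### API

Orientations are given as a unit quaternion [w, x, y, z].
In Python, from rig import manip gives the robot as it stands.
- The arm moves only by the shell command python3 -m creep 'ROWS' [OPENING] [FORCE]. ROWS is a JSON object of lists of equal length, an entry for each row: "delta_pos": the shift along the tool's x, y, z in cm, a list of three; "dr": the turn, a rotation vector about the tool's x, y, z in rad, a list of three. In form: {"delta_pos": [[dx, dy, dz], ...], "dr": [[rx, ry, rz], ...]}. A call has 1 to 10 rows; each row is the pose to reach, as a shift and turn from the pose commanded when the call began, along the tool's axes at that moment; what a row does not reach only later rows make up. A row lasts 1/10 s, in which the tool goes at most 50 mm and 8.59 degrees, less where a joint would pass 70% of its speed; a pose out of reach is approached as far as the arm can. A call with a gripper value outside its range is refused whole. OPENING is the opening, from -1 (shut) to 1 (fully open), set as the call begins (- or left out, the last holds). The fingers move at their own pace and stop on an object; FORCE is the grip in N (left out, the last holds). Time passes only in rows, so rows that repeat a pose let the fingers close. It gives the time, the measured TCP pose, the force and the opening at its end, in the units of the state.
- manip.get_state(): the state, without advancing time (a new reading comes with each control period).
- manip.get_image(name): name is "side" or "top" or "wrist"; returns a dict with "pixels" (400x640x3 uint8, blue, green, red), "depth" (400x640 float32, m along the optical axis (not along the pixel's ray), 0 where there is no reading), "intrinsics" (3x3 intrinsics, pixels), "rvec" (rotation vector, rad) and "tvec" (3), from world to camera coordinates, as OpenCV has them. Camera axes: x right, y down, z forward; pixel columns grow to the right and rows downward; lengths in m; the calibration is good to about 2 mm. A picture is of the moment at which its call begins.
- manip.sign_off(): hands the job in, once; it reports no verdict.
The state is a dict: "clock": time; "qpos": joint angles; "qd": joint speeds; "effort": joint torques, N m; "position": TCP position; "ee_rot": TCP orientation; "contact_force": force on the tool from outside, world axes, zero at the start; "moment": the same for the moment, N m; "width": finger opening in m.
Only numpy, scipy, OpenCV 4.12 (cv2) and the standard library are available. Lean on these libraries where they do the work, as an engineer would, in place of code of your own. Each camera call takes 0.05 s, during which the arm holds its last target. There are 200 camera calls.

### The job

Push the wooden punch board along its rails, towards the red catch, until you feel it drop down into the locating notches; then push the red catch round by its peg until it lies square across the top of the board. Only push: do not lift the board off its rails, and leave the hammer, tin and chisel where they are.

Things in the scene. Friction and masses are not known exactly. Their poses are not given: they have to be found in the camera images.
- rail_stand: Fixed green and steel stand, turned by up to 0.25 rad. Origin on the bench midway between its two level rails, which run along its y from -200 to +240 mm (x = 30 to 86 mm either side); z up. Tracks 50 mm above the bench; guide flanges (inner faces x = +-82 mm) and end stops at y = +234 mm rise to 66 mm; the -y end is open.
- board: Loose wooden board, 160 (x, across rails) x 150 (y, along) x 16 mm, 0.5 to 0.95 kg, on four shoes 9 mm high; fixed steel punches, up to 36 mm tall, in a row at x = +55 mm. Origin at the centre under the shoes; axes as rail_stand's. Wood is 9 to 25 mm above the origin. Origin is 50 mm above the bench on the tracks, 43 mm when dropped. Starts 100 to 190 mm on the -y side of the seat; slides with 2 to 10 N.
- push_edge (a point): Middle of the board's trailing (-y) edge face, 75 mm from the board's centre and half way up the wood (17 mm above the board's origin). Push here along rail_stand's +y; the space behind it is open from above.
- seat (a point): Where the board's origin is once dropped home: on rail_stand at x = 0, y = +90 mm, 43 mm above the bench. The notches are 7 mm deep, 26 mm long; the shoes are 20 mm long, so the board has +-3 mm of play; all four drop in together and the notches' far walls then stop it. Slide slowly, 50 mm/s or less: pushed fast it can jump the notches.
- catch (a joint): Angle (rad) of the red swivel catch, a flat bar 18 mm wide reaching 75 mm from its pivot. 0: points along rail_stand's +y; grows clockwise seen from above; 1.57 (hard stop): points along +x, square across the board. Starts at -0.3 to 0. Turns with about 1 N at the peg and stays where left. Its underside is 71.5 mm above the bench, 3.5 mm over the dropped board; an undropped board blocks it.
- catch_pivot (a point): Vertical pivot axis of the catch: on rail_stand at x = -105 mm, y = +110 mm, 74 mm above the bench.
- catch_peg (a point): Half way up the round red peg that stands on the catch, 60 mm from the pivot: 12 mm thick, from 76.5 to 114.5 mm above the bench; this point is 96 mm above the bench.
- hammer: Loose hammer lying on the bench; leave alone. Origin under its middle, handle along its -x.
- wax_tin: Loose blue tin, 64 mm across, 60 mm tall; leave alone. Origin at the centre of its underside.
- chisel: Loose steel chisel standing upright on the bench, 20 mm square, 75 mm tall; leave alone. Origin at the centre of its underside.

How it is judged:
On the way, in this order (a step that is already met when the one before it is completed fails the run):
1. the board has dropped into the notches, level (z of board in the frame of rail_stand below 0.046 m and y of board in the frame of rail_stand between 0.082 and 0.098 m and angle between board's own z axis and vertical below 0.04 rad), for 0.2 s.
2. the catch has been swung across the board (all of step 1 and value of joint catch above 1.3 rad), for 0.2 s.
At the end, for the whole second after the job is handed in: The board rests level in the notches (origin less than 46 mm above the stand's foot, within 8 mm of the seat along the rails, tilt under 0.04 rad), the catch is past 1.3 rad across it, both at rest (all of step 2 and linear speed of board below 0.02 m/s and velocity of joint catch between -0.1 and 0.1 rad/s); the robot touches nothing.
It fails at once if the board was lifted off its rails (more than 14 mm above the tracks) (z of board in the frame of rail_stand above 0.064 m).
It fails at once if the hammer was disturbed (moved more than 30 mm) (distance of hammer from where it was at the start of the episode above 0.03 m).
It fails at once if the tin was disturbed (moved more than 30 mm) (distance of wax_tin from where it was at the start of the episode above 0.03 m).
It fails at once if the chisel was disturbed (moved more than 30 mm) (distance of chisel from where it was at the start of the episode above 0.03 m).
It also fails if it takes over 58 s, if anything falls off the work surface, if the arm or the gripper's body presses on something with over 40 N, if the wrist force passes 120 N, or if a joint passes its speed limit or range.

## Working session

There is one attempt and no reset: what is moved stays moved. The work goes in short steps, Python scripts to look and compute and a shell command to move; the robot and the scene stay as the last step left them, time stands still between calls to the robot, and variables do not carry over. Pictures are saved under pics/ and viewed, about 8 in all and at most 12, crops included, and the job is handed in when it is done.

```bash
mkdir -p pics; cat > h.py <<'E'
import numpy as np, cv2
from rig import manip
from scipy.spatial.transform import Rotation as R
def snap(n,f):
    d=manip.get_image(n); cv2.imwrite(f'pics/{f}.png',d['pixels']); np.savez(f'pics/{f}.npz',**d); return d
def pt(f,u,v,z=None):
    d=np.load(f'pics/{f}.npz'); K=d['intrinsics']; r,_=cv2.Rodrigues(d['rvec']); t=d['tvec'].ravel()
    ray=np.linalg.inv(K)@[u,v,1]
    if z is None: c=ray*d['depth'][int(v),int(u)]; return r.T@(c-t)
    o=-r.T@t; w=r.T@ray; return o+w*(z-o[2])/w[2]
def rot(): q=manip.get_state()['ee_rot']; return R.from_quat([*q[1:],q[0]])
E
python3 -c "
from h import *
snap('top','top0');snap('side','side0')
s=manip.get_state();print(s);print(rot().as_matrix().round(3))"
```

```text
{'clock': 0.1, 'qpos': array([ 1.22901528e+00,  2.76539889e-01,  1.50599805e+00,  3.06113290e-05,
        1.36070899e+00, -1.20981908e-01]), 'qd': array([-7.49793082e-05, -1.90789083e-03, -3.66414360e-03,  2.31237664e-04,
       -3.69089329e-04,  1.61625494e-03]), 'effort': array([ 2.62490168e-03, -4.17702448e+01, -2.46406353e+01, -2.34219024e-04,
        5.90596581e-03, -4.02950138e-05]), 'position': array([0.1257571 , 0.56060075, 0.23052496]), 'ee_rot': array([ 0.70265711,  0.07734117,  0.70294596, -0.07847489]), 'contact_force': array([0.15399345, 0.03148521, 0.05124905]), 'moment': array([ 0.04425967, -0.01705984,  0.02149149]), 'width': 0.08524197592621256}
[[-0.001  0.219  0.976]
 [-0.002  0.976 -0.219]
 [-1.    -0.002 -0.   ]]
```

View pics/top0.png

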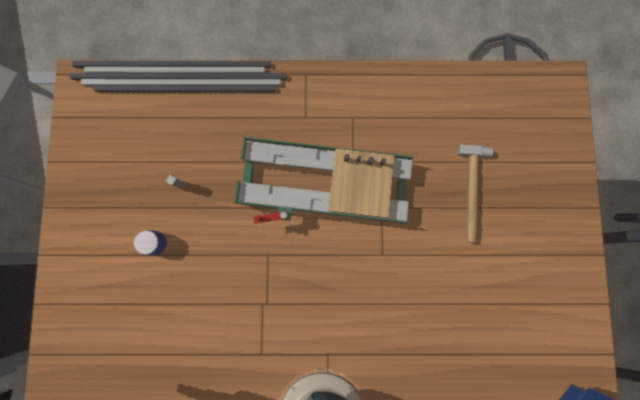

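View pics/side0.png

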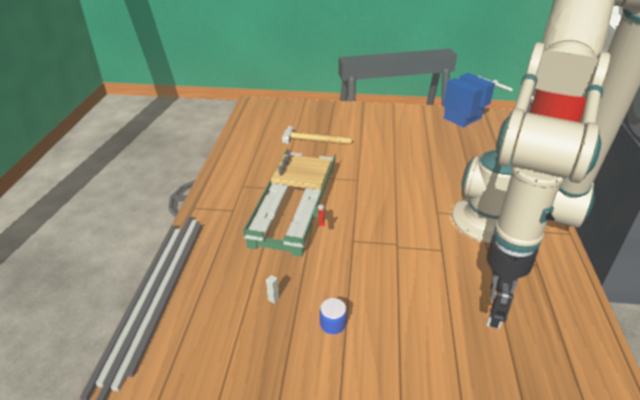

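The top view shows the stand at about (325,180). The board is at (362,183), the red catch runs (255,218) to (285,215), and the end stops are on the left (+y_stand points left). The chisel is at (175,182), the tin at (150,243) and the hammer at (474,190). I'll enlarge the stand and measure it.

```bash
python3 -c "
from h import *
im=cv2.imread('pics/top0.png')[125:235,225:425]
cv2.imwrite('pics/c0.png',cv2.resize(im,None,fx=4,fy=4,interpolation=cv2.INTER_CUBIC))
for n,u,v in [('board',362,190),('rail',280,193),('chisel',174,181),('tin',150,242),('hamhead',474,150),('table',300,300),('c',262,218),('base',320,395)]: print(n,pt('top0',u,v).round(3))
"
```

```text
board [ 0.562 -0.102  0.074]
rail [0.558 0.106 0.05 ]
chisel [0.584 0.37  0.076]
tin [0.432 0.428 0.062]
hamhead [ 0.679 -0.409  0.024]
table [0.284 0.056 0.001]
c [0.491 0.147 0.078]
base [0.098 0.005 0.143]
```

View pics/c0.png

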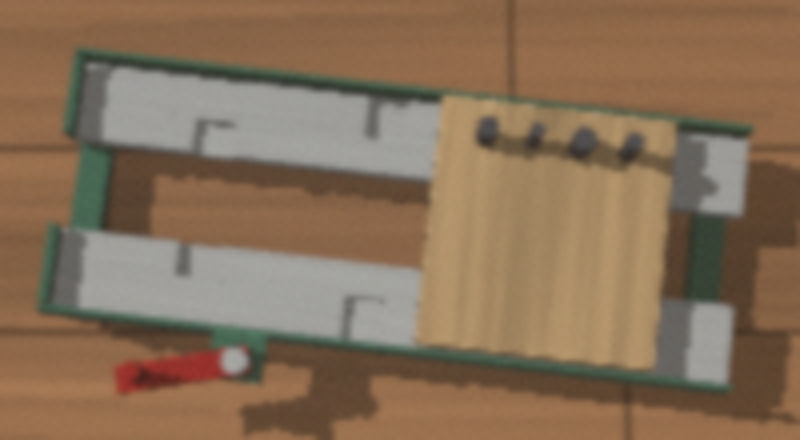

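```bash
python3 -c "
from h import *
P=lambda a,b,z: pt('top0',225+(a+.5)/4-.5,125+(b+.5)/4-.5,z)
tl,bl,tr,br=[P(*c,.066) for c in [(79,52),(42,310),(750,129),(728,388)]]
for n,a,b in [('L',tl,tr),('L2',bl,br),('W',bl,tl),('W2',br,tr)]: print(n,np.linalg.norm(a-b).round(4),np.degrees(np.arctan2(*(a-b)[[1,0]])).round(2))
print(tl,bl,tr,br)
B=[P(*c,.075) for c in [(442,96),(676,122),(655,369),(418,344)]]
print('board',np.mean(B,0), [np.linalg.norm(B[i]-B[i-1]).round(4) for i in range(4)],[np.degrees(np.arctan2(*(a-b)[[1,0]])).round(2) for a,b in [(B[0],B[1]),(B[3],B[2]),(B[3],B[0]),(B[2],B[1])]])
d=tl+bl-tr-br; th=np.arctan2(-d[0],d[1]); w=tl+tr-bl-br; th2=np.arctan2(w[1],w[0])
print('yaw',th,th2)
c=(tl+bl+tr+br)/4; ey=np.array([-np.sin(th),np.cos(th),0]); ex=np.array([ey[1],-ey[0],0])
O=c-.02*ey; print('origin',O)
S=lambda p:((p-O)@ex*1e3,(p-O)@ey*1e3)
print('board in stand',S(np.mean(B,0)))
print('pivot meas',S(P(233,360,.08)),'tip',S(P(116,380,.076)))
print('pivot',O+ -.105*ex+.110*ey)
np.savez('stand.npz',O=O,ex=ex,ey=ey)
d=np.load('pics/top0.npz');r,_=cv2.Rodrigues(d['rvec']);print('cam',-r.T@d['tvec'].ravel(),d['intrinsics'][0,0])
"
```

```text
L 0.4335 83.3
L2 0.4334 83.48
W 0.1686 173.5
W2 0.1672 173.44
[0.69973032 0.19840259 0.066     ] [0.53217353 0.21750003 0.066     ] [ 0.64913692 -0.23217625  0.066     ] [ 0.48298758 -0.21305575  0.066     ]
board [ 0.58084872 -0.10065703  0.075     ] [np.float64(0.1594), np.float64(0.1494), np.float64(0.1583), np.float64(0.148)] [np.float64(83.51), np.float64(83.95), np.float64(174.28), np.float64(173.79)]
yaw -0.11535522409114142 -0.11402890970098024
origin [ 0.5887051  -0.02719942  0.066     ]
board in stand (np.float64(0.6507765830211623), np.float64(-73.87366597576043))
pivot meas (np.float64(-103.10375100597267), np.float64(111.77420243778428)) tip (np.float64(-123.43136351298686), np.float64(182.55928840115814))
pivot [0.49706388 0.09415497 0.066     ]
cam [0.40136887 0.01076106 1.04639878] 392.6331694185339
```

```bash
python3 -m creep '{"delta_pos":[[0,-2,1.8],[0,-5,4.5],[0,-8.6,7.8],[0,-12.2,11.1],[0,-15.8,14.4],[0,-19.4,17.7],[0,-23,21],[0,-26.6,24.3],[0,-30,27.3],[0,-33,30]],"dr":[[0,0,0],[0,0,0],[0,0,0],[0,0,0],[0,0,0],[0,0,0],[0,0,0],[0,0,0],[0,0,0],[0,0,0]]}' -1 40
python3 -m creep '{"delta_pos":[[0,-3,2.7],[0,-6.6,6],[0,-10.2,9.3],[0,-13.8,12.6],[0,-17.4,15.9],[0,-21,19.2],[0,-24.6,22.5],[0,-28,25.6],[0,-31,28.5],[0,-33,30]],"dr":[[0,0,0],[0,0,0],[-0.02,0,0],[-0.04,0,0],[-0.06,0,0],[-0.08,0,0],[-0.1,0,0],[-0.106,0,0],[-0.106,0,0],[-0.106,0,0]]}'
python3 -c "
from h import *
snap('wrist','w1');snap('top','t1')
s=np.load('stand.npz');p=manip.get_state()['position'];print(p,(p-s['O'])@s['ex'],(p-s['O'])@s['ey'],rot().as_matrix().round(3))"
```

```text
clock: 1.1
position: [0.3467, 0.1713, 0.2312]
ee_rot: [0.703, 0.078, 0.703, -0.078]
contact_force: [0.8, 1.3, 0.1]
width: 0.0004
clock: 2.1
position: [0.5682, -0.2174, 0.2302]
ee_rot: [0.706, 0.041, 0.706, -0.041]
contact_force: [-0.1, 0.3, -0.6]
width: -0.0002
[ 0.56794025 -0.21778361  0.22982744] 0.001309316048419839 -0.19170757666194968 [[-0.001  0.118  0.993]
 [-0.001  0.993 -0.118]
 [-1.    -0.001 -0.001]]
```

View pics/w1.png

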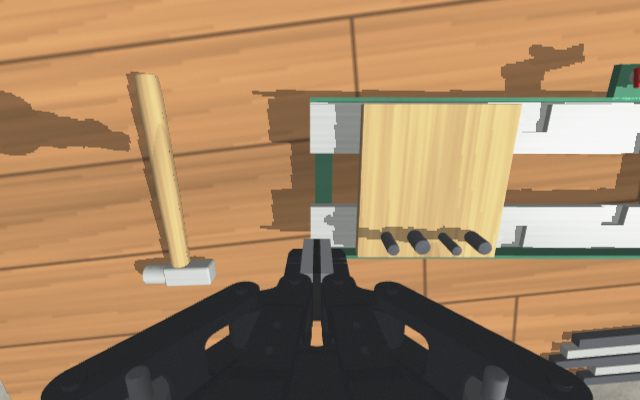

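The wrist view shows the fingers shut, with tips at (317,240). The board's trailing edge runs from (363,104) to (358,256), with open space behind it. I'll check the board edge from this view.

```bash
python3 -c "
from h import *
s=np.load('stand.npz')
for u,v,z in [(363,104,.075),(358,256,.075),(521,104,.075),(495,257,.075),(310,98,.066),(310,153,.05),(310,206,.05)]:
  p=pt('w1',u,v,z); print(u,v,((p-s['O'])@s['ex']*1e3).round(1),((p-s['O'])@s['ey']*1e3).round(1))"
```

```text
363 104 -76.5 -147.4
358 256 81.1 -146.2
521 104 -76.3 1.1
495 257 82.5 3.0
310 98 -82.3 -197.4
310 153 -27.3 -198.1
310 206 31.9 -198.6
```

```bash
python3 -m creep '{"delta_pos":[[1.5,0,0],[3.5,0,0],[5.5,0,0],[7.5,0,0],[9.5,0,0],[11.5,0,0],[13.5,0,0],[15.2,0,0],[16.4,0,0],[16.8,0,0]],"dr":[[0,0,0],[0,0,0],[0,0,0],[0,0,0],[0,0,0],[0,0,0],[0,0,0],[0,0,0],[0,0,0],[0,0,0]]}'
python3 -m creep '{"delta_pos":[[0,0.4,0],[0,0.8,0],[0,1.2,0],[0,1.6,0],[0,2,0],[0,2.4,0],[0,2.8,0],[0,3.2,0],[0,3.6,0],[0,4,0]],"dr":[[0,0,0],[0,0,0],[0,0,0],[0,0,0],[0,0,0],[0,0,0],[0,0,0],[0,0,0],[0,0,0],[0,0,0]]}'
```

```text
clock: 3.2
position: [0.5656, -0.213, 0.0619]
ee_rot: [0.705, 0.041, 0.707, -0.04]
contact_force: [0.0, 0.2, -0.4]
width: -0.0003
clock: 4.2
position: [0.5717, -0.1761, 0.0635]
ee_rot: [0.706, 0.039, 0.706, -0.041]
contact_force: [-2.3, -5.5, 0.5]
width: -0.0003
```

```bash
for i in 1 2 3; do python3 -m creep '{"delta_pos":[[0,0.4,0],[0,0.8,0],[0,1.2,0],[0,1.6,0],[0,2,0],[0,2.4,0],[0,2.8,0],[0,3.2,0],[0,3.6,0],[0,4,0]],"dr":[[0,0,0],[0,0,0],[0,0,0],[0,0,0],[0,0,0],[0,0,0],[0,0,0],[0,0,0],[0,0,0],[0,0,0]]}'; done
python3 -c "
from h import *
d=snap('top','t2');cv2.imwrite('pics/t2c.png',cv2.resize(d['pixels'][105:255,205:435],None,fx=3,fy=3,interpolation=cv2.INTER_CUBIC))"
```

```text
clock: 5.2
position: [0.5762, -0.1363, 0.0634]
ee_rot: [0.706, 0.039, 0.706, -0.041]
contact_force: [-0.7, -5.6, 0.3]
width: 0.0001
clock: 6.2
position: [0.5807, -0.0966, 0.0634]
ee_rot: [0.706, 0.039, 0.706, -0.041]
contact_force: [0.1, -5.3, -0.3]
width: 0.0
clock: 7.2
position: [0.5852, -0.0569, 0.0634]
ee_rot: [0.706, 0.039, 0.706, -0.041]
contact_force: [-1.0, -5.6, 1.0]
width: 0.0001
```

View pics/t2c.png

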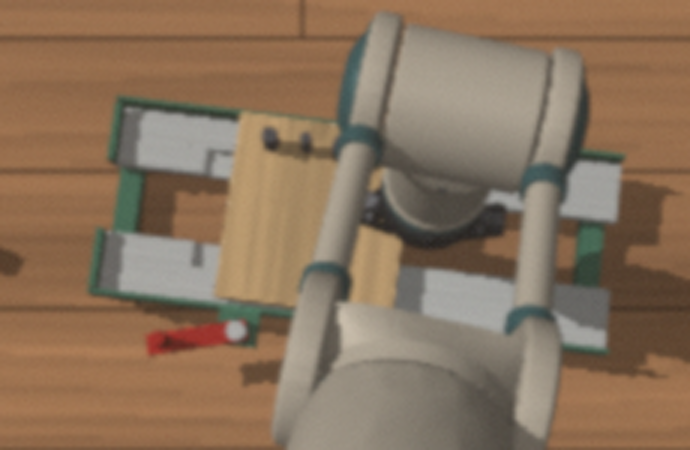

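The board is sliding straight. Its leading edge runs from (239,110) to (217,298) in the crop.

```bash
python3 -c "
from h import *
s=np.load('stand.npz')
for u,v in [(239,110),(217,298)]:
  p=pt('t2',205+u/3-.3,105+v/3-.3,.075); print(((p-s['O'])@s['ex']*1e3).round(1),((p-s['O'])@s['ey']*1e3).round(1))
p=manip.get_state()['position']; print((p-s['O'])@s['ex'],(p-s['O'])@s['ey'])"
```

```text
83.8 132.3
-78.0 130.1
-0.00017493097302213984 -0.0290422409506249
```

```bash
python3 -m creep '{"delta_pos":[[0,0.25,0],[0,0.5,0],[0,0.75,0],[0,1,0],[0,1.25,0],[0,1.5,0],[0,1.75,0],[0,2,0],[0,2.25,0],[0,2.5,0]],"dr":[[0,0,0],[0,0,0],[0,0,0],[0,0,0],[0,0,0],[0,0,0],[0,0,0],[0,0,0],[0,0,0],[0,0,0]]}'
python3 -m creep '{"delta_pos":[[0,0.2,0],[0,0.4,0],[0,0.6,0]],"dr":[[0,0,0],[0,0,0],[0,0,0]]}'
```

```text
clock: 8.25
position: [0.5878, -0.032, 0.0634]
ee_rot: [0.706, 0.039, 0.706, -0.041]
contact_force: [-1.8, -5.8, 0.5]
width: -0.0
clock: 8.55
position: [0.5881, -0.0251, 0.0632]
ee_rot: [0.706, 0.04, 0.706, -0.041]
contact_force: [-1.6, -1.0, 0.5]
width: -0.0007
```

```bash
python3 -m creep '{"delta_pos":[[0,0.15,0],[0,0.3,0],[0,0.4,0]],"dr":[[0,0,0],[0,0,0],[0,0,0]]}'
python3 -c "
from h import *
d=snap('top','t3')
for v in [(285,150),(290,160),(300,175),(290,190)]: print(pt('t3',*v).round(4))"
```

```text
clock: 8.85
position: [0.5893, -0.0199, 0.0633]
ee_rot: [0.706, 0.041, 0.706, -0.04]
contact_force: [-0.3, -0.3, -0.1]
width: 0.0
[0.6597 0.0912 0.0932]
[0.6402 0.0802 0.0684]
[0.5149 0.0356 0.491 ]
[0.4906 0.0488 0.5056]
```

The board's top now reads 0.0684 m (expected 68 mm) and the push force has gone, so it has dropped. I'll retract and look at the catch.

```bash
python3 -m creep '{"delta_pos":[[0,-0.7,0],[0,-1.5,0],[-1,-2,0],[-3,-2,0],[-5.5,-2,0],[-8,-2,0],[-10.5,-2,0],[-13,-2,0],[-14.5,-2,0],[-15,-2,0]],"dr":[[0,0,0],[0,0,0],[0,0,0],[0,0,0],[0,0,0],[0,0,0],[0,0,0],[0,0,0],[0,0,0],[0,0,0]]}'
python3 -c "
from h import *
d=snap('wrist','w2')
s=np.load('stand.npz');p=manip.get_state()['position'];print(p,manip.get_state()['qpos'],rot().as_matrix().round(3))
S=lambda x,y,z: s['O']*[1,1,0]+x*s['ex']+y*s['ey']+[0,0,z]
t=S(-.1445,.187,p[2]); print('move cm tool',rot().inv().apply(t-p)*100)"
```

```text
clock: 9.9
position: [0.5879, -0.0412, 0.2162]
ee_rot: [0.708, 0.041, 0.704, -0.041]
contact_force: [0.7, 0.3, -0.6]
width: -0.0004
[ 0.58771339 -0.04113424  0.21573107] [-1.87974922e-01  3.03807416e-01  1.50361874e+00  4.59953452e-05
  1.33015221e+00 -1.64342261e+00] [[ 0.004  0.115  0.993]
 [-0.001  0.993 -0.115]
 [-1.    -0.     0.004]]
move cm tool [ -0.06310598  20.09556482 -14.51183736]
```

View pics/w2.png

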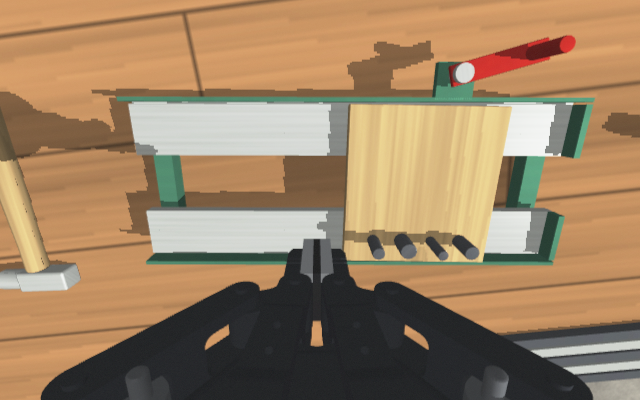

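The board sits at (430,180) and the catch is free. Its pivot is at (464,72) and the top of the peg is at (568,43). I'll get the catch angle from these.

```bash
python3 -c "
from h import *
s=np.load('stand.npz');O=s['O']
f=lambda u,v,z:np.array([(pt('w2',u,v,z)-O)@s['ex']*1e3,(pt('w2',u,v,z)-O)@s['ey']*1e3])
for z in (.078,.084): print('piv',f(464,72,z))
p=f(568,43,.1145);print('peg',p, p-[-105,110],np.linalg.norm(p-[-105,110]),pt('w2',568,43), pt('w2',464,72))
for u,v in [(349,104),(511,106),(484,262),(345,261)]: print(f(u,v,.068))
"
```

```text
piv [-102.32768777  112.9473715 ]
piv [-101.65757067  110.23069374]
peg [-117.80834818  169.48725258] [-12.80834818  59.48725258] 60.85053001343443 [0.49126071 0.15418034 0.11520226] [0.50029914 0.09487629 0.08210456]
[-76.30257961  15.85030843]
[-74.51182652 164.67657445]
[ 84.84422467 165.26393666]
[83.69600948 16.50143819]
```

```bash
python3 -m creep '{"delta_pos":[[0,1.2,-0.9],[0,3.2,-2.3],[0,5.6,-4],[0,8,-5.6],[0,10.4,-7.3],[0,12.8,-9],[0,15.2,-10.7],[0,17.6,-12.4],[0,19.4,-13.6],[0,20.2,-14.2]],"dr":[[0.05,0,0],[0.12,0,0],[0.2,0,0],[0.28,0,0],[0.36,0,0],[0.44,0,0],[0.52,0,0],[0.6,0,0],[0.66,0,0],[0.7,0,0]]}'
python3 -m creep '{"delta_pos":[[0.5,0,0],[2,0,0],[4,0,0],[6,0,0],[8,0,0],[10,0,0],[11.5,0,0],[12.6,0,0],[12.8,0,0],[12.8,0,0]],"dr":[[0,0,0],[0,0,0],[0,0,0],[0,0,0],[0,0,0],[0,0,0],[0,0,0],[0,0,0],[0,0,0],[0,0,0]]}'
python3 -c "
from h import *
s=np.load('stand.npz');p=manip.get_state()['position'];Rm=rot();print(manip.get_state()['contact_force'],Rm.as_matrix().round(3))
S=lambda x,y: np.array([*(s['O']+x*s['ex']+y*s['ey'])[:2],p[2]])
print(p,(p-s['O'])@s['ex'],(p-s['O'])@s['ey'])
n=Rm.apply([0,0,1]);n[2]=0
for a in np.linspace(-.26,1.5,12):
  t=S(-.1025+.06*np.sin(a),.111+.06*np.cos(a))-.017*n; print(a.round(2),(Rm.inv().apply(t-p)*100).round(2))"
```

```text
clock: 10.95
position: [0.4672, 0.1777, 0.2124]
ee_rot: [0.648, 0.28, 0.65, -0.281]
contact_force: [0.3, -0.3, 0.9]
width: 0.0002
clock: 11.95
position: [0.469, 0.1761, 0.085]
ee_rot: [0.649, 0.28, 0.649, -0.28]
contact_force: [0.3, -0.4, 0.4]
width: 0.0001
[ 0.30466803 -0.3918939   0.4005308 ] [[-0.001  0.728  0.686]
 [-0.     0.686 -0.728]
 [-1.    -0.001 -0.   ]]
[0.46903531 0.17608387 0.08495942] -0.14227227293839598 0.18815832644186312
-0.26 [-0.   0.1  1.4]
-0.1 [-0.    0.84  2.01]
0.06 [-0.    1.47  2.73]
0.22 [-0.    1.98  3.54]
0.38 [-0.    2.35  4.43]
0.54 [-0.    2.58  5.36]
0.7 [-0.    2.66  6.31]
0.86 [-0.    2.58  7.27]
1.02 [-0.    2.35  8.2 ]
1.18 [-0.    1.98  9.08]
1.34 [-0.    1.47  9.9 ]
1.5 [-0.    0.84 10.62]
```

```bash
python3 -m creep '{"delta_pos":[[0,0.1,0.7],[0,0.1,1.4],[0,0.5,1.7],[0,0.84,2],[0,1.2,2.4],[0,1.5,2.75],[0,1.75,3.15],[0,2,3.55],[0,2.2,4],[0,2.35,4.45]],"dr":[[0,0,0],[0,0,0],[0,0,0],[0,0,0],[0,0,0],[0,0,0],[0,0,0],[0,0,0],[0,0,0],[0,0,0]]}'
python3 -c "
from h import *
d=snap('wrist','w3')"
```

```text
clock: 12.95
position: [0.5173, 0.1599, 0.0856]
ee_rot: [0.649, 0.28, 0.649, -0.28]
contact_force: [-0.2, 2.4, 1.3]
width: -0.0002
```

View pics/w3.png

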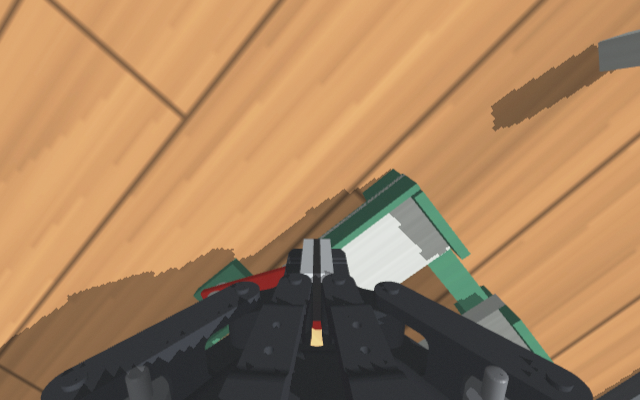

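The fingers are pressing the peg (red, hidden behind the tips) with about 2 N, and the bar at (240,285) is turning. I'll carry on round the arc.

```bash
python3 -m creep '{"delta_pos":[[0,0.17,0.6],[0,0.27,1.25],[0,0.31,1.88],[0,0.26,2.5],[0,0.15,3.2],[0,-0.05,3.9],[0,-0.35,4.6],[0,-0.7,5.2],[0,-1.1,5.75],[0,-1.5,6.2]],"dr":[[0,0,0],[0,0,0],[0,0,0],[0,0,0],[0,0,0],[0,0,0],[0,0,0],[0,0,0],[0,0,0],[0,0,0]]}'
python3 -m creep '{"delta_pos":[[0,0,0],[0,0,-0.6],[0,0,-1.5],[-0.5,0,-2],[-2.5,0,-2.5],[-5,0,-3],[-7.5,0,-4],[-10,0,-5],[-12,0,-6],[-13,0,-6]],"dr":[[0,0,0],[0,0,0],[0,0,0],[0,0,0],[0,0,0],[0,0,0],[0,0,0],[0,0,0],[0,0,0],[0,0,0]]}'
python3 -c "
from h import *
d=snap('wrist','w4')"
```

```text
clock: 14.0
position: [0.5482, 0.1041, 0.0853]
ee_rot: [0.649, 0.28, 0.649, -0.28]
contact_force: [0.3, 1.0, -0.3]
width: 0.0004
clock: 15.0
position: [0.5066, 0.1498, 0.2177]
ee_rot: [0.65, 0.28, 0.649, -0.279]
contact_force: [0.0, 0.0, -0.5]
width: -0.0002
```

View pics/w4.png

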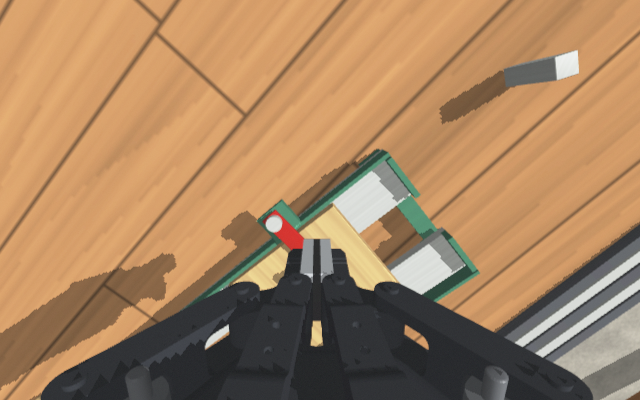

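The catch now lies over the board, from its pivot at (274,223) running down to the right. I'll move clear to measure the angle from the top view.

```bash
python3 -m creep '{"delta_pos":[[0,0,-1.5],[0,0,-4],[0,0,-7],[0,0,-10],[0,0,-13],[0,0,-16],[0,0,-19],[0,0,-22],[0,0,-24],[0,0,-25]],"dr":[[0,0,0],[0,0,0],[0,0,0],[0,0,0],[0,0,0],[0,0,0],[0,0,0],[0,0,0],[0,0,0],[0,0,0]]}'
python3 -c "
from h import *
d=snap('top','t5');cv2.imwrite('pics/t5c.png',cv2.resize(d['pixels'][125:245,225:425],None,fx=4,fy=4,interpolation=cv2.INTER_CUBIC))"
```

```text
clock: 16.05
position: [0.333, 0.3309, 0.2138]
ee_rot: [0.649, 0.279, 0.65, -0.28]
contact_force: [-0.4, -0.1, -0.1]
width: -0.0002
```

View pics/t5c.png

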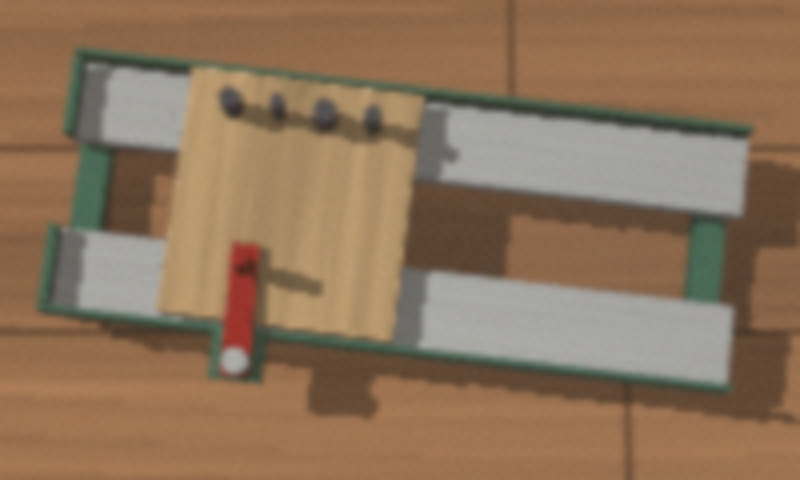

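```bash
python3 -c "
from h import *
s=np.load('stand.npz');O=s['O']
f=lambda a,b,z:np.array([(pt('t5',225+a/4-.4,125+b/4-.4,z)-O)@s['ex']*1e3,(pt('t5',225+a/4-.4,125+b/4-.4,z)-O)@s['ey']*1e3])
p=f(234,360,.082);t=f(246,243,.0765);print(p,t,np.arctan2(*(t-p)))
print('board',np.mean([f(a,b,.068) for a,b in[(192,67),(424,95),(395,340),(160,312)]],0),[pt('t5',225+a/4,125+b/4)[2].round(4) for a,b in [(210,160),(380,180),(370,300),(200,290)]])
print(manip.get_state()['contact_force'],[np.round(pt('t5',u,v),3) for u,v in[(174,181),(150,242),(474,150)]])
manip.sign_off()"
```

```text
[-103.15916535  111.03292753] [-28.74833322 113.44491784] 1.5383931670102369
board [ 2.15595561 88.12620182] [np.float64(0.0702), np.float64(0.0641), np.float64(0.0666), np.float64(0.0687)]
[-0.19283616 -0.16757474 -0.10117158] [array([0.585, 0.371, 0.074]), array([0.432, 0.427, 0.064]), array([ 0.677, -0.406,  0.03 ])]
the job is handed in; nothing more can be done
```

I pushed the board along its rails at 40 mm/s or less until it dropped into the notches. Then I swung the catch round by its peg with the shut fingers, moved the arm clear and handed the job in. The clock read about 16 s, and no verdict is reported.

**Board:** It sits at y ≈ 88 mm from the top view, against a seat of 90 mm; the wrist view before the catch was swung gave 90.5 mm. The top surface reads 64 to 70 mm, where a dropped board should read 68 mm. I put that scatter down to depth noise, so it doesn't measure the tilt tightly. The push force fell from about 6 N to near zero when it dropped.

**Catch:** It is at about 1.54 rad, past the required 1.3 rad.

**Other things:** The spots measured on the chisel, tin and hammer read within 4 mm of the start in the plane and 6 mm in height, which is about the measuring noise. Nothing touches the robot.

The only disagreement was that the wrist and top cameras differed by 2 to 4 mm in x and y, which is small against the tolerances.

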